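Open the seized dosing pot

ROBOT

A 6-joint arm with a two-finger parallel gripper is mounted at the origin on the work surface. World frame = base frame: x ahead of the robot, y to its left, z up, the work surface at z = 0. Lengths are in m, angles in rad, forces in N, time in s.
With the tool pointing down it reaches from about 0.3 to 0.875 m from the base axis. Payload 6.4 kg.
Tool frame: the origin (TCP) lies midway between the tips of the shut fingers; the grasp point (between the pads) lies 19 mm behind it (ctrl.grip_point_offset is the distance from the TCP to the grasp point, in m); z points along the fingers, y is the direction in which the jaws open and shut (so a half turn about z gives the same grasp; the last joint's range is limited). The gripper opens to 88 mm and grips with 3 to 60 N. Pads are 18 mm wide; open, the fingers measure 123 mm over their backs; the gripper's body (75 mm by 187 mm) begins 45 mm behind the grasp point.
Start: joints at [-1.553, 0.181, 1.607, -0, 1.354, -0.206], TCP at [0.128, -0.561, 0.239] pointing down, gripper open.
Joint ranges: [-2.99, 2.99], [-0.89, 2.07], [0.3, 2.58], [-1.14, 4.28], [0, 2.63], [-3.12, 3.12]. Speed limits (rad/s): [2.57, 2.57, 3.01, 3.14, 3.14, 3.14].

INTERFACE

Orientations are given as a rotation vector (axis times angle).
In Python, from cell import ctrl gives the robot as it stands.
- The arm moves only by the shell command python3 -m crank 'ROWS' [FORCE]. ROWS is JSON, a list of rows, each a list of 7 numbers: the opening, from 0 (shut) to 1 (fully open), then the shift along the tool's x, y, z in mm, then the turn, a rotation vector about the tool's x, y, z in units of 5 degrees (1.0 is 5 degrees). A call has exactly 10 rows; each row is the pose to reach, as a shift and turn from the pose measured when the call began, along the tool's axes at that moment; what a row does not reach only later rows make up. A row lasts 1/12 s, in which the tool goes at most 41.7 mm and 7.16 degrees, less where a joint would pass 70% of its speed; a pose out of reach is approached as far as the arm can. A call with a gripper value outside its range is refused whole. The fingers move at their own pace and stop on an object; FORCE is the grip in N (left out, the last holds). Time passes only in rows, so rows that repeat a pose let the fingers close, or fill a call up. It gives the time, the measured TCP pose, the force and the opening at its end, in the units of the state.
- ctrl.observe(): the state, without advancing time (a new reading comes with each control period).
- ctrl.snapshot(name): name is "scene" or "top" or "wrist"; returns a dict with "frame" (480x640x3 uint8, red, green, blue), "range_z" (480x640 float32, m along the optical axis (not along the pixel's ray), 0 where there is no reading), "K" (3x3 intrinsics, pixels), "rvec" (rotation vector, rad) and "tvec" (3), from world to camera coordinates, as OpenCV has them; the wrist camera has in their place "mount" (4x4, takes a point from camera to tool coordinates, whose origin is the TCP and whose axes are the flange's). Camera axes: x right, y down, z forward; pixel columns grow to the right and rows downward; lengths in m; the calibration is good to about 2 mm. A picture is of the moment at which its call begins: read the wrist's pose just before it.
- ctrl.sign_off(): hands the job in, once; it reports no verdict.
The state is a dict: "clock": time; "joints": joint angles; "joint_vel": joint speeds; "effort": joint torques, N m; "position": TCP position; "orientation": TCP orientation; "wrist_force": force on the tool from outside, world axes, zero at the start; "moment": the same for the moment, N m; "gripper_width": finger opening in m.
Only numpy, scipy, OpenCV 4.12 (cv2) and the standard library are available. Lean on these libraries where they do the work, as an engineer would, in place of code of your own. Each camera call takes 0.05 s, during which the arm holds its last target.

TASK

The orange cap of the blue dosing pot has seized. Swing the pot's locking bar well aside, about a quarter turn, and leave it there; break the cap loose with a short hard twist anticlockwise, spin it off, and lay it rim down in the empty white cradle, fully seated. Leave the grey cap and everything else on the bench where it stands.

Things in the scene. Friction and masses are not known exactly. Their poses are not given: they have to be found in the camera images.
- pot: Fixed blue upright dosing pot, 90 dia up to a shoulder at 92 high, narrowing to 52 dia at 112, on a black foot 104 dia x 8 high. Origin: centre of its underside, on the bench; z up is the cap axis. A vertical steel post, 12 dia, stands at its +x side, 70 from the axis, to about 183 high, and carries the locking bar.
- cap_seat (a point): On the pot's axis 120 above the bench: where the underside of the cap's rim lies while the cap is on the pot. Cap top is then at 160.
- cap: Loose orange screw cap with fine grip ribs, closed on top (white disc), open at the rim below; 56 dia x 40 high, 70 g. Origin: centre of the rim's underside; z points up through its closed top. The upper 22 mm are a solid round grip; inside the rim two lugs hold it on the neck, so it cannot be pulled off until it has turned (see joint thread).
- thread (a joint): Turn of the screw thread under the cap, rad, 0 tight, grows anticlockwise seen from above, stop at 1.95. The cap turns it (play about 0.05 rad). Stuck: takes about 0.5 N m to break loose, which fades over the first 0.6 rad (with a small snap); from 1 rad on it turns nearly freely. The cap lifts straight off from 1.45 rad up to the stop; below 1.4 it is held down. It stays where it is left, so the cap may be regripped between turns.
- bar (a joint): Angle of the locking bar about its vertical pivot, rad: 0 straight over the cap towards the pot's -x side, grows to a stop at 1.8 as its free end swings towards the pot's -y side (anticlockwise seen from above). Stays where left (0.06 N m friction).
- bar_grip (a point): Point at mid-height of the steel locking bar, 120 from the pivot, in its red end (10 mm from the very end); the bar is 14 wide, 16 high (its underside 5 above the cap's top), its length runs along this point's x axis, the pivot to +x.
- bar_pivot (a point): The locking bar's pivot axis at the bar's mid-height, 70 from the cap's axis; the hub is 22 dia, its top 183 above the bench.
- cradle_empty: Fixed white round cap cradle with a green floor in its pocket, no cap in it at the start: foot 92 dia x 6, ring 74 dia x 18 high, pocket 62 dia and 6 deep. Origin: centre of its underside on the bench.
- cradle_empty_in (a point): Centre of the empty cradle's pocket floor, 12 above the bench; a seated cap's origin lies here.
- cradle_full: Fixed white cradle of the same shape as the empty one, with the grey cap in it. Origin: centre of its underside.
- spare_cap: Loose grey cap of the same outer size as the orange one (56 dia x 40 high), rim down in the other cradle. Origin: centre of the rim's underside. Bystander.
- bottle: Loose white bottle with a blue label, 64 dia x 140 high, standing; origin: centre of its underside. Bystander.
- jar: Loose amber jar with a steel lid, 68 dia x 100 high, standing; origin: centre of its underside. Bystander.
- bowl: Loose red bowl, 110 dia x 50 high; origin: centre of its underside. Bystander.
- beaker: Loose clear cup, 72 dia x 90 high; origin: centre of its underside. Bystander.
- brush: Loose brush lying flat along its own x axis, 170 long, under 40 high; origin at its underside. Bystander.
- wrench: Loose steel wrench lying flat along its own x axis, 160 long, under 25 high; origin at its underside. Bystander.
- coupling: Loose white pipe coupling, 42 dia x 44 high, standing on end; origin: centre of its underside. Bystander.

How it is judged:
By the outcome, as a careful person would: the job done as asked, in the order asked, and still so for the second after the job is handed in, with the robot touching nothing.
It also fails if it takes over 70 s, if anything falls off the work surface, if the arm or the gripper's body presses on something with over 40 N, if the wrist force passes 120 N, or if a joint passes its speed limit or range.

## Working session

There is one attempt and no reset: what is moved stays moved. The work goes in short steps, Python scripts to look and compute and a shell command to move; the robot and the scene stay as the last step left them, time stands still between calls to the robot, and variables do not carry over. Pictures are saved under pics/ and viewed, and the job is handed in when it is done.

```bash
mkdir -p pics; ls; python3 - <<'E'
from cell import ctrl
import cv2,numpy as np
print(ctrl.observe(), ctrl.grip_point_offset)
for n in ("scene","top"):
    s=ctrl.snapshot(n); cv2.imwrite(f"pics/{n}0.png",s["frame"][:,:,::-1]); np.savez(f"pics/{n}0.npz",**s)
    print(n,s["K"],s["rvec"],s["tvec"])
E
```

```text
pics
{'clock': 0.0, 'joints': array([-1.55329282e+00,  1.81527832e-01,  1.60795400e+00, -1.26338327e-05,
        1.35379859e+00, -2.06305082e-01]), 'joint_vel': array([-0.00024346,  0.00037372, -0.00130383,  0.00109946, -0.00118452,
       -0.00091362]), 'effort': array([-4.98307254e-04, -4.33870912e+01, -3.41851187e+01,  7.02923583e-02,
        3.87923489e-02, -1.46717357e-04]), 'position': array([ 0.1276195 , -0.56013324,  0.23784366]), 'orientation': array([-3.12027138e+00, -3.50640928e-01, -2.30484982e-04]), 'wrist_force': array([0.37832664, 0.02121833, 0.19994258]), 'moment': array([ 0.02937507, -0.02125262,  0.02766335]), 'gripper_width': 0.0878965658277353} 0.0187
scene [[519.05678812   0.         326.48245782]
 [  0.         519.05678812 241.67783358]
 [  0.           0.           1.        ]] [ 2.27664899  0.89010279 -0.34091363] [-0.42422108 -0.16250247  1.33764928]
top [[434.71640896   0.         321.78591611]
 [  0.         434.71640896 241.87750314]
 [  0.           0.           1.        ]] [ 2.17198841 -2.20283281  0.08054104] [0.02844711 0.57042051 1.03942651]
```

View pics/scene0.png

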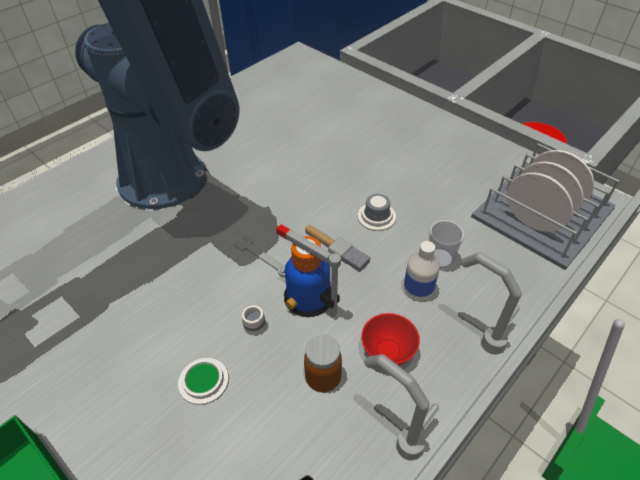

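View pics/top0.png

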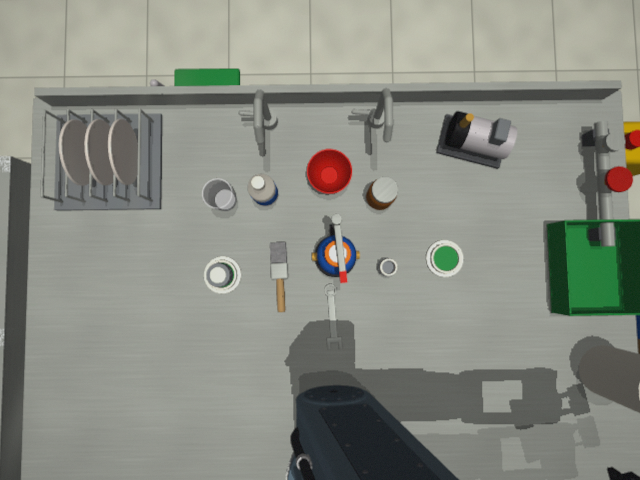

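The scene view shows the pot at about (308,275) with its bar crossing the orange cap. In the top view the cap is at (337,254), the hub at (336,218), the red bar end at (343,278), the green empty pocket at (445,258) and the grey cap at (220,274). World +x is up and +y is left.

```bash
cat > h.py <<'E'
import numpy as np,cv2
from scipy.spatial.transform import Rotation as R
def ray(s,uv,z):
    K,Rm,t=s["K"],R.from_rotvec(s["rvec"]).as_matrix(),s["tvec"]
    d=Rm.T@np.linalg.inv(K)@np.array([uv[0],uv[1],1.]); c=-Rm.T@t
    return c+d*(z-c[2])/d[2]
def cloud(s):
    K,Rm,t=s["K"],R.from_rotvec(s["rvec"]).as_matrix(),s["tvec"]
    v,u=np.mgrid[:480,:640]; Z=s["range_z"]
    P=np.stack([(u-K[0,2])/K[0,0]*Z,(v-K[1,2])/K[1,1]*Z,Z],-1)
    return (P-t)@Rm
def mask(s,lo,hi):
    return cv2.inRange(cv2.cvtColor(s["frame"],cv2.COLOR_RGB2HSV),lo,hi)
E
python3 - <<'E'
from h import *
np.set_printoptions(precision=4,suppress=True)
S={n:dict(np.load(f"pics/{n}0.npz")) for n in("top","scene")}
print("cam",{n:-R.from_rotvec(s["rvec"]).as_matrix().T@s["tvec"] for n,s in S.items()})
for n,s in S.items():
    C=cloud(s)
    for nm,lo,hi in(("orange",(8,180,150),(17,255,255)),("red",(0,180,120),(4,255,255)),("green",(50,150,60),(75,255,255)),("blue",(108,150,60),(125,255,255))):
        m=mask(s,lo,hi); k,l,st,ce=cv2.connectedComponentsWithStats(m)
        for i in range(1,k):
            if st[i,4]>25:
                p=C[l==i]; 
                if 0.2<np.median(p[:,0])<0.9 and abs(np.median(p[:,1]))<.5: print(n,nm,st[i],ce[i],np.median(p,0),p.min(0),p.max(0))
s=S["top"];C=cloud(s)
print("hub pts")
h=C[200:300,300:370].reshape(-1,3); 
b=h[(h[:,2]>.158)&(h[:,2]<.2)]; print(b.min(0),b.max(0),len(b))
hub=b[b[:,2]>.179]; print("hub",hub.mean(0),hub.min(0),hub.max(0),len(hub))
(vx,vy,x0,y0)=cv2.fitLine(b[:,:2].astype(np.float32),cv2.DIST_L2,0,.01,.01).ravel(); print("bar dir",vx,vy,x0,y0,np.degrees(np.arctan2(vy,vx)), np.median(b[:,2]))
E
python3 - <<'E'
import cv2
a=cv2.imread('pics/top0.png')[140:320,190:480]; cv2.imwrite('pics/topz.png',cv2.resize(a,None,fx=2.7,fy=2.7,interpolation=2))
E
```

```text
cam {'top': array([0.4967, 0.0247, 1.0767]), 'scene': array([ 0.9983, -0.4522,  0.8913])}
top orange [325 241  13  25 105] [329.4095 254.4762] [0.533  0.0064 0.1602] [ 0.5117 -0.0104  0.1566] [0.5623 0.0146 0.1631]
top orange [343 243   8  20  55] [347.1091 252.    ] [ 0.5387 -0.0323  0.1598] [ 0.5178 -0.0383  0.1556] [ 0.558  -0.0237  0.1628]
top red [ 307  150   45   43 1413] [327.9363 170.9151] [0.7467 0.0025 0.0197] [ 0.4967 -0.052   0.001 ] [0.7911 0.0535 1.0767]
top red [340 272   7  10  60] [342.9 276.5] [ 0.4876 -0.0215  0.1811] [ 0.4783 -0.0277  0.1778] [ 0.4969 -0.0152  0.186 ]
top green [435 247  22  23 409] [445.4939 258.0269] [ 0.5275 -0.282   0.0126] [ 0.5004 -0.3088  0.0077] [ 0.5546 -0.2559  0.0182]
top blue [258 190  20  15  57] [269.7544 199.9298] [0.6699 0.1414 0.0393] [0.4967 0.0247 0.0208] [0.6947 0.1711 1.0767]
top blue [317 236  22  38 320] [325.5156 256.2437] [0.5287 0.0158 0.1054] [ 0.4947 -0.0148  0.0117] [0.5784 0.0318 0.1134]
top blue [343 237  13  34 158] [350.2152 254.1772] [ 0.5335 -0.0438  0.1039] [ 0.4967 -0.0583  0.0032] [0.5759 0.0247 1.0767]
scene 
[... 303 characters left out ...]
[ 0.487  -0.0226  0.1815] [ 0.4749 -0.029   0.1774] [ 0.4971 -0.015   0.184 ]
scene red [ 362  314   57   50 2106] [390.6705 337.2749] [0.7283 0.0176 0.0221] [ 0.685  -0.4522  0.0009] [0.9983 0.0556 0.8913]
scene green [186 364  32  28 695] [201.7165 377.6777] [ 0.5258 -0.2814  0.0127] [ 0.4975 -0.4522  0.0078] [ 0.9983 -0.2522  0.8913]
scene blue [ 285  258   45   54 1533] [306.7456 285.7482] [ 0.5626 -0.0387  0.0892] [ 0.5017 -0.4522  0.0061] [0.9983 0.0226 0.8913]
hub pts
[ 0.4763 -0.0383  0.1581] [0.6169 0.0166 0.1891] 827
hub [ 0.5477 -0.0149  0.1817] [ 0.4763 -0.0278  0.179 ] [0.6169 0.0013 0.1891] 438
bar dir 0.99655807 0.082897425 0.54409117 -0.012176407 4.7551293 0.17952226643039584
```

View pics/topz.png

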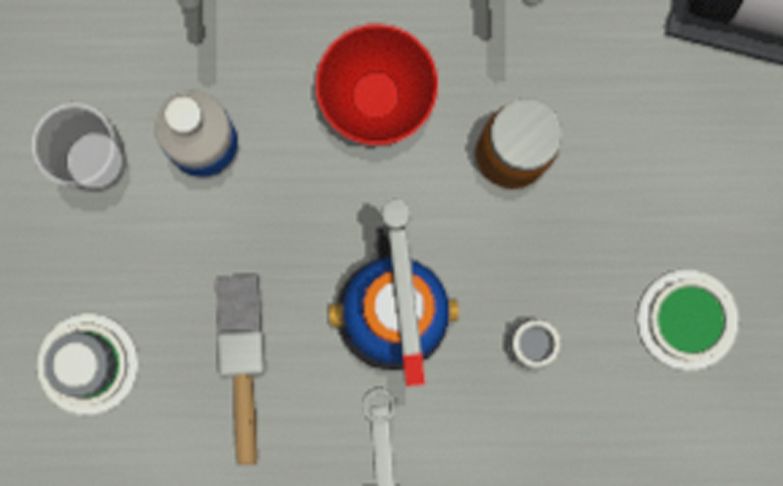

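```bash
python3 - <<'E'
from h import *
from scipy.optimize import least_squares
np.set_printoptions(precision=4,suppress=True)
S={n:dict(np.load(f"pics/{n}0.npz")) for n in("top","scene")}
def circ(p,r):
    f=lambda c:np.hypot(*(p-c).T)-r
    o=least_squares(f,p.mean(0),loss="soft_l1",f_scale=.001); return o.x,np.sqrt(np.mean(o.fun**2))
for n,s in S.items():
    C=cloud(s).reshape(-1,3); m=mask(s,(8,150,100),(18,255,255)).ravel()>0
    p=C[m&(C[:,2]>.154)&(C[:,2]<.164)&(abs(C[:,0]-.54)<.05)]
    # outer points per angle bin
    c=np.array([.538,-.012])
    for _ in range(3):
        a=np.degrees(np.arctan2(*(p[:,:2]-c).T[::-1]))//10; r=np.hypot(*(p[:,:2]-c).T)
        q=np.array([p[a==k][np.argsort(r[a==k])[-2:]].mean(0)[:2] for k in np.unique(a) if (a==k).sum()>=3])
        c,e=circ(q,.0275)
    print(n,"cap",c,e,len(q))
    near=(C[:,0]>.45)&(C[:,0]<.64)&(abs(C[:,1]+.01)<.05)
    b=C[near&(C[:,2]>.174)&(C[:,2]<.19)]
    mid=b[(b[:,0]<.585)]
    d=cv2.fitLine(mid[:,:2].astype(np.float32),cv2.DIST_HUBER,0,.01,.01).ravel()
    h=b[b[:,0]>.592]
    d=d*np.sign(d[0]) if d[0]<0 else d
    print(n,"bar dir",np.degrees(np.arctan2(d[1],d[0])),"pt",d[2:],"xrange",b[:,0].min(),b[:,0].max(),"hub mean",h.mean(0),h.min(0),h.max(0),"zmed",np.median(mid[:,2]))
    for nm,c0,lo,hi in(("ring",(.527,-.282),.015,.022),):
        w=C[(np.hypot(C[:,0]-c0[0],C[:,1]-c0[1])<.042)&(C[:,2]>lo)&(C[:,2]<hi)]
        f=lambda v:np.maximum(0,np.hypot(*(w[:,:2]-v[:2]).T)-.037)+np.maximum(0,.031-np.hypot(*(w[:,:2]-v[:2]).T))
        print(n,"ring",least_squares(f,c0,loss="soft_l1",f_scale=.001).x,len(w))
    g=mask(s,(50,150,60),(75,255,255)); G=C[(g.ravel()>0)&(np.hypot(C[:,0]-.527,C[:,1]+.282)<.05)]
    print(n,"green",G.mean(0))
    for nm,x,y,z,rr in(("jar",.69,-.11,.1,.06),("coup",.51,-.1,.044,.04),("bottle",.66,.17,.14,.05)):
        k=C[(np.hypot(C[:,0]-x,C[:,1]-y)<rr)&(abs(C[:,2]-z)<.008)]; print(nm,k.mean(0) if len(k) else None)
E
```

```text
top cap [ 0.537  -0.0115] 0.001297274657721956 28
top bar dir 5.6827817 pt [ 0.53   -0.0166] xrange 0.4763444091873763 0.6169119381308492 hub mean [ 0.6056 -0.0089  0.1825] [ 0.5921 -0.0194  0.1751] [0.6169 0.0013 0.1891] zmed 0.1810633284968818
top ring [ 0.5295 -0.279 ] 253
top green [ 0.5274 -0.2821  0.0127]
jar [ 0.6835 -0.1228  0.1   ]
coup [ 0.5092 -0.1237  0.0435]
bottle [0.6951 0.1596 0.1398]
scene cap [ 0.5371 -0.0117] 0.0009544828450131522 24
scene bar dir 5.7751927 pt [ 0.5306 -0.0184] xrange 0.4740840132048346 0.617227115742857 hub mean [ 0.6062 -0.011   0.1816] [ 0.5921 -0.0201  0.1748] [0.6172 0.0008 0.1866] zmed 0.1808034086015978
scene ring [ 0.5264 -0.2813] 419
scene green [ 0.5254 -0.2811  0.0127]
jar [ 0.6842 -0.1252  0.0997]
coup [ 0.5072 -0.1233  0.0426]
bottle [0.6952 0.1577 0.139 ]
```

```bash
cat >> h.py <<'E'
def to(*pts,yaw=0.,o=None):
    """print mm shifts in tool axes to world points (tool down, tool x at world angle yaw deg) and turn units"""
    from cell import ctrl
    o=o or ctrl.observe(); M=R.from_rotvec(o["orientation"])
    T=R.from_euler('z',yaw,degrees=True)*R.from_euler('x',180,degrees=True)
    print("turn",np.round(np.degrees((M.inv()*T).as_rotvec())/5,3))
    for p in pts: print(np.round(1000*M.inv().apply(np.array(p)-o["position"]),1))
def st():
    from cell import ctrl
    o=ctrl.observe(); np.set_printoptions(precision=4,suppress=True)
    x=R.from_rotvec(o["orientation"]).as_matrix()
    print("t",round(o["clock"],2),"p",o["position"],"yaw",round(np.degrees(np.arctan2(x[1,0],x[0,0])),2),"down",x[:,2],"F",o["wrist_force"],"M",o["moment"],"w",round(o["gripper_width"],4),"q",o["joints"])
E
python3 - <<'E'
from h import *
st(); to((.491,.03,.24),(.491,.03,.167))
E
```

```text
t 0.1 p [ 0.1276 -0.5602  0.2379] yaw 12.82 down [-0.      0.0016 -1.    ] F [0.1225 0.07   0.5354] M [-0.0471  0.0032 -0.0261] w 0.0881 q [-1.5533  0.1815  1.6079  0.      1.3538 -0.2063]
turn [-0.018 -0.002  2.564]
[ 485.3 -494.8   -1.2]
[ 485.3 -494.7   71.8]
```

```bash
python3 -m crank '[[0,15,-15,-1,0,0,0.2],[0,40,-40,-1,0,0,0.5],[0,65,-66,-1,0,0,0.8],[0,90,-92,-1,0,0,1.1],[0,115,-117,-1,0,0,1.4],[0,140,-143,-1,0,0,1.7],[0,165,-168,-1,0,0,2.0],[0,190,-194,-1,0,0,2.3],[0,215,-219,-1,0,0,2.56],[0,240,-245,-1,0,0,2.56]]' 20
python3 - <<'E'
from h import *
st(); to((.491,.03,.24),(.491,.03,.167))
E
```

```text
clock: 0.93
position: [0.3076, -0.2663, 0.2391]
orientation: [-3.14, 0.002, 0.0]
wrist_force: [0.6, 0.0, 0.6]
gripper_width: 0.0234
t 0.93 p [ 0.3076 -0.2663  0.2391] yaw -0.08 down [-0.      0.0017 -1.    ] F [0.5869 0.0102 0.6324] M [0.042  0.0114 0.0054] w 0.0234 q [-1.0079 -0.2202  2.      0.0009  1.3632  0.5641]
turn [-0.019  0.001 -0.016]
[ 182.9 -296.6   -0.4]
[ 182.9 -296.5   72.6]
```

```bash
python3 -m crank '[[0,18,-30,0,0,0,0],[0,38,-62,0,0,0,0],[0,58,-94,0,0,0,0],[0,78,-126,0,0,0,0],[0,98,-158,0,0,0,0],[0,118,-190,0,0,0,0],[0,138,-223,0,0,0,0],[0,158,-256,0,0,0,0],[0,175,-284,0,0,0,0],[0,183,-296.5,0,0,0,0]]'
python3 - <<'E'
from h import *
st(); to((.491,.03,.24),(.491,.03,.167))
E
```

```text
clock: 1.77
position: [0.492, 0.0333, 0.2394]
orientation: [-3.139, -0.002, 0.0]
wrist_force: [-0.2, -0.3, 0.2]
gripper_width: 0.0004
t 1.77 p [0.492  0.0333 0.2394] yaw 0.09 down [-0.      0.0027 -1.    ] F [-0.1846 -0.2762  0.1742] M [ 0.0203 -0.0001  0.0124] w 0.0004 q [-0.1754 -0.0058  1.8071  0.0027  1.3408  1.3933]
turn [-0.031  0.     0.017]
[-1.   3.3 -0.6]
[-1.   3.5 72.4]
```

```bash
python3 -m crank '[[0,-1,3,10,0,0,0],[0,-1,3,22,0,0,0],[0,-1,3,34,0,0,0],[0,-1,3,46,0,0,0],[0,-1,3,57,0,0,0],[0,-1,3,65,0,0,0],[0,-1,3,70,0,0,0],[0,-1,3,72,0,0,0],[0,-1,3,72,0,0,0],[0,-1,3,72,0,0,0]]'
python3 - <<'E'
from h import *
from cell import ctrl
s=ctrl.snapshot("scene"); cv2.imwrite("pics/s1.png",cv2.resize(s["frame"][170:350,220:440,::-1],None,fx=3,fy=3))
st(); to((.491,.0039,.168),(.4948,-.0429,.168),(.514,-.0799,.168),(.5472,-.1083,.168),(.5854,-.1219,.168))
E
```

```text
clock: 2.6
position: [0.4913, 0.0303, 0.1677]
orientation: [-3.139, -0.002, -0.001]
wrist_force: [-0.1, -0.3, 0.4]
gripper_width: 0.0005
t 2.65 p [0.4915 0.0303 0.1679] yaw 0.08 down [ 0.0011  0.0025 -1.    ] F [-0.4799 -0.9822 -0.1948] M [ 0.0152  0.07   -0.0261] w 0.0004 q [-0.1816  0.0733  1.8792  0.0029  1.1884  1.3867]
turn [-0.029 -0.012  0.016]
[-0.5 26.4 -0.1]
[ 3.2 73.3 -0.3]
[ 22.4 110.3  -0.3]
[ 55.5 138.7  -0.4]
[ 93.7 152.4  -0.4]
```

View pics/s1.png

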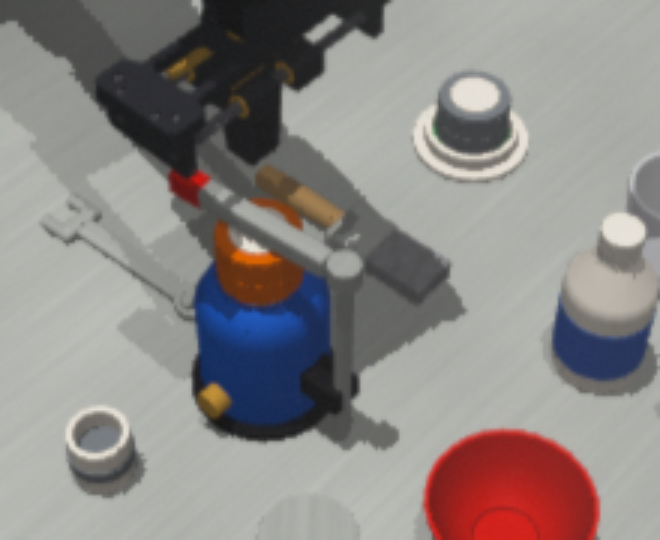

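```bash
python3 - <<'E'
from h import *
from cell import ctrl
s=ctrl.snapshot("scene"); C=cloud(s)
for p in((255,140),(255,155),(185,165),(185,140),(150,100),(130,130)):
    u,v=int(220+p[0]/3),int(170+p[1]/3); print(p,C[v,u])
E
python3 -m crank '[[0,0,12,0,0,0,0],[0,0,26,0,0,0,0],[0,0,36,0,0,0,0],[0,1,46,0,0,0,0],[0,2,55,0,0,0,0],[0,2,64,0,0,0,0],[0,3,73,0,0,0,0],[0,7,82,0,0,0,0],[0,12,92,0,0,0,0],[0,17,101,0,0,0,0]]'
python3 - <<'E'
from h import *
from cell import ctrl
st(); to((.514,-.0799,.168),(.5472,-.1083,.168),(.5854,-.1219,.168))
s=ctrl.snapshot("top"); cv2.imwrite("pics/t2.png",cv2.resize(s["frame"][140:320,190:480,::-1],None,fx=2.7,fy=2.7))
E
```

```text
(255, 140) [0.49914893 0.0255948  0.18813302]
(255, 155) [0.50035251 0.02382153 0.17667732]
(185, 165) [ 0.52202087 -0.05444892  0.24184971]
(185, 140) [ 0.52649025 -0.05626335  0.268419  ]
(150, 100) [ 0.49522497 -0.05150603  0.27481366]
(130, 130) [ 0.47656463 -0.0548355   0.24041727]
clock: 3.53
position: [0.5091, -0.0716, 0.1678]
orientation: [-3.139, -0.002, -0.002]
wrist_force: [-0.5, 1.2, 0.1]
gripper_width: 0.0002
t 3.53 p [ 0.5091 -0.0716  0.1678] yaw 0.08 down [ 0.0012  0.0025 -1.    ] F [-0.4865  1.1808  0.1142] M [0.1416 0.0276 0.0369] w 0.0002 q [-0.3726  0.1222  1.826   0.003   1.1932  1.1957]
turn [-0.028 -0.014  0.016]
[ 4.9  8.3 -0.3]
[38.  36.7 -0.3]
[76.2 50.4 -0.3]
```

View pics/t2.png

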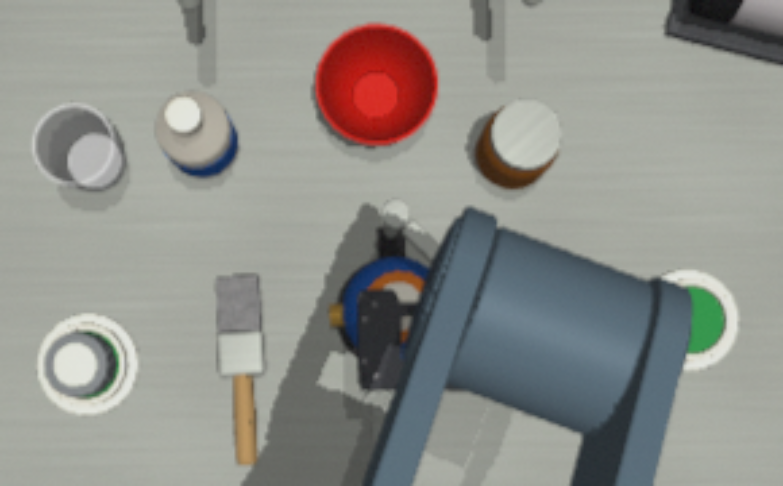

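The arm hides most of it in this view. The hub is at (397,212) and the bar leaves it down and to the right, so it is swinging. The wrist force is small, so I continue along the arc.

```bash
python3 -m crank '[[0,5,8,0,0,0,0],[0,13,16,0,0,0,0],[0,21,23,0,0,0,0],[0,29,30,0,0,0,0],[0,38,36,0,0,0,0],[0,48,41,0,0,0,0],[0,58,45,0,0,0,0],[0,68,48,0,0,0,0],[0,76,50,0,0,0,0],[0,76,50,0,0,0,0]]'
python3 - <<'E'
from h import *
from cell import ctrl
st(); 
s=ctrl.snapshot("scene"); cv2.imwrite("pics/s3.png",cv2.resize(s["frame"][170:400,180:440,::-1],None,fx=2.5,fy=2.5))
E
```

```text
clock: 4.42
position: [0.5878, -0.1239, 0.168]
orientation: [-3.141, -0.001, -0.005]
wrist_force: [-0.4, -0.3, -0.5]
gripper_width: 0.0007
t 4.42 p [ 0.5878 -0.1239  0.168 ] yaw 0.03 down [ 0.0032  0.0007 -1.    ] F [-0.3906 -0.3002 -0.4573] M [ 0.0062  0.0386 -0.0133] w 0.0007 q [-0.4062  0.3045  1.6058  0.0021  1.2286  1.1634]
```

View pics/s3.png

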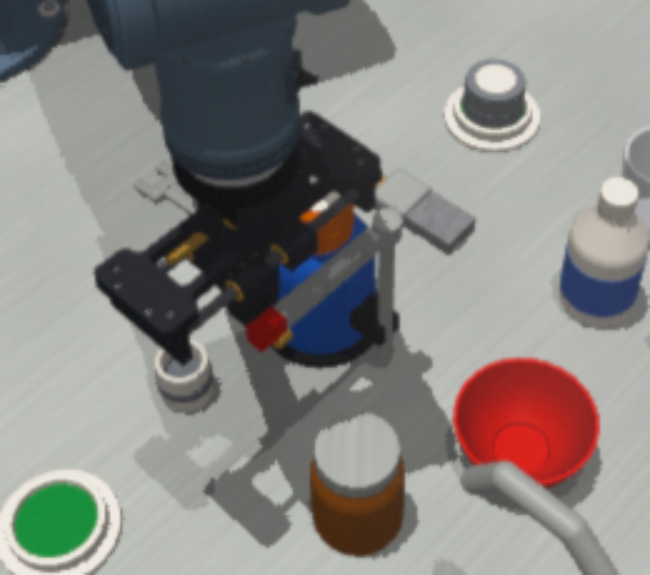

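```bash
python3 - <<'E'
from h import *
from cell import ctrl
s=ctrl.snapshot("scene"); C=cloud(s); m=mask(s,(0,150,80),(5,255,255))>0
p=C[m]; p=p[(p[:,2]>.176)&(p[:,2]<.19)]; print(len(p),p.mean(0)); d=p.mean(0)[:2]-[.606,-.0095]
print("bar world dir",np.degrees(np.arctan2(d[1],d[0]))%360,np.hypot(*d))
st(); to((.537,-.0116,.24),(.537,-.0116,.133))
E
python3 -m crank '[[0,-5,0,0,0,0,0],[0,-10,0,0,0,0,0],[0,-12,0,-12,0,0,0],[0,-14,0,-30,0,0,0],[0,-16,0,-50,0,0,0],[0.2,-18,-10,-68,0,0,0],[0.4,-22,-30,-76,0,0,0],[0.6,-28,-52,-76,0,0,0],[0.8,-36,-75,-76,0,0,0],[0.8,-43,-95,-76,0,0,0]]'
python3 - <<'E'
from h import *
st(); to((.537,-.0116,.24),(.537,-.0116,.133))
E
```

```text
120 [ 0.60667974 -0.13020112  0.18048641]
bar world dir 270.32266416604904 0.12070303372205052
t 4.52 p [ 0.5863 -0.1232  0.1678] yaw 0.05 down [ 0.0019  0.0012 -1.    ] F [-0.7532 -0.0282  0.3364] M [-0.021  -0.0079  0.0139] w 0.0002 q [-0.406   0.3024  1.6089  0.002   1.229   1.1632]
turn [-0.014 -0.022  0.01 ]
[ -49.1 -111.7  -72.2]
[ -49.3 -111.6   34.8]
clock: 5.35
position: [0.5424, -0.0273, 0.2454]
orientation: [-3.141, -0.001, -0.006]
wrist_force: [1.0, 0.2, -0.7]
gripper_width: 0.0317
t 5.35 p [ 0.5424 -0.0273  0.2454] yaw 0.04 down [ 0.0036  0.001  -1.    ] F [ 0.9751  0.1687 -0.7391] M [0.0347 0.011  0.0531] w 0.0317 q [-0.2701  0.1013  1.6829  0.002   1.3542  1.2997]
turn [-0.011 -0.041  0.007]
[ -5.4 -15.7   5.4]
[ -5.8 -15.6 112.4]
```

```bash
python3 -m crank '[[0.84,-3,-6,3,0,0,0],[0.84,-5.5,-12,5,0,0,0],[0.84,-5.5,-15.5,5,0,0,0],[0.84,-5.5,-15.5,5,0,0,0],[0.84,-5.5,-15.5,5,0,0,0],[0.84,-5.5,-15.5,5,0,0,0],[0.84,-5.5,-15.5,5,0,0,0],[0.84,-5.5,-15.5,5,0,0,0],[0.84,-5.5,-15.5,5,0,0,0],[0.84,-5.5,-15.5,5,0,0,0]]'
python3 - <<'E'
from h import *
from cell import ctrl
from scipy.optimize import least_squares
st(); o=ctrl.observe(); s=ctrl.snapshot("wrist"); cv2.imwrite("pics/w4.png",s["frame"][:,:,::-1])
Mt=s["mount"]; K=s["K"]; print(Mt)
v,u=np.mgrid[:480,:640]; Z=s["range_z"]
P=np.stack([(u-K[0,2])/K[0,0]*Z,(v-K[1,2])/K[1,1]*Z,Z],-1)
P=P@Mt[:3,:3].T+Mt[:3,3]; W=P@R.from_rotvec(o["orientation"]).as_matrix().T+o["position"]
m=(mask(s,(8,150,80),(18,255,255))>0)&(Z>0)
p=W[m]; p=p[(p[:,2]>.155)&(p[:,2]<.164)]; print(len(p),p.min(0),p.max(0))
f=lambda c:np.maximum(0,np.hypot(*(p[:,:2]-c).T)-.028)
xy=p[:,:2]; c,r=cv2.minEnclosingCircle((xy*1000).astype(np.float32)); print(c,r)
E
```

```text
clock: 6.18
position: [0.537, -0.0121, 0.2403]
orientation: [-3.141, -0.0, -0.005]
wrist_force: [0.0, 0.2, 0.7]
gripper_width: 0.074
t 6.18 p [ 0.537  -0.0121  0.2403] yaw 0.01 down [ 0.0034  0.001  -1.    ] F [0.0172 0.2368 0.6894] M [-0.0028 -0.0012  0.0503] w 0.074 q [-0.2446  0.0924  1.7031  0.0018  1.343   1.3255]
[[-0.0004 -0.9655 -0.2603  0.0668]
 [ 1.     -0.0006  0.0006  0.0003]
 [-0.0007 -0.2603  0.9655 -0.1466]
 [ 0.      0.      0.      1.    ]]
2415 [ 0.5104 -0.0393  0.1551] [0.565  0.0151 0.1627]
(537.0711059570312, -12.149895668029785) 28.09159278869629
```

View pics/w4.png

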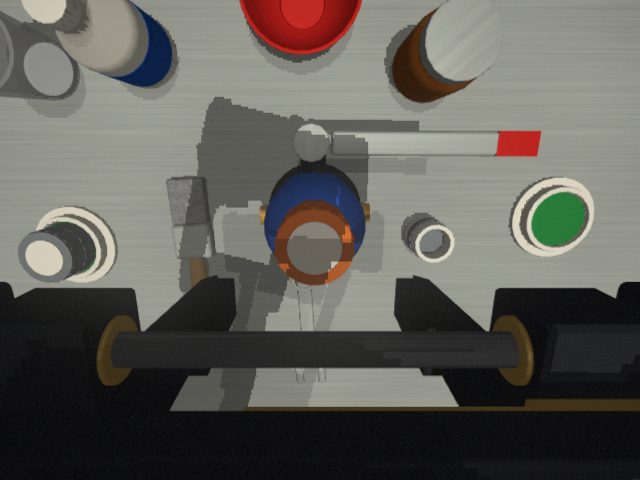

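The wrist view shows the cap at (313,248), centred between the jaws. The bar lies fully aside, from (330,143) to its red end at (520,143). The circle fit gives radius 28.1 at (0.5371,-0.0121), agreeing with the other two views. I descend now.

```bash
python3 -m crank '[[0.84,0,0,15,0,0,0],[0.84,0,0,33,0,0,0],[0.84,0,0,50,0,0,0],[0.84,0,0,66,0,0,0],[0.84,0,0,80,0,0,0],[0.84,0,0,92,0,0,0],[0.84,0,0,101,0,0,0],[0.84,0,0,106,0,0,0],[0.84,0,0,107,0,0,0],[0.84,0,0,107,0,0,0]]'
python3 - <<'E'
from h import *
st(); to((.537,-.012,.133))
E
```

```text
clock: 7.07
position: [0.5374, -0.0119, 0.1333]
orientation: [-3.141, -0.001, -0.005]
wrist_force: [-0.7, -0.0, 0.1]
gripper_width: 0.0742
t 7.07 p [ 0.5374 -0.0119  0.1333] yaw 0.03 down [ 0.0034  0.001  -1.    ] F [-0.6606 -0.0482  0.1252] M [ 0.0548 -0.0394  0.015 ] w 0.0742 q [-0.2441  0.217   1.7938  0.002   1.1277  1.3254]
turn [-0.012 -0.039  0.005]
[-0.4  0.1  0.3]
```

```bash
python3 -m crank '[[0.5,0,0,0,0,0,0],[0.3,0,0,0,0,0,0],[0.3,0,0,0,0,0,0],[0.3,0,0,0,0,0,0],[0.3,0,0,0,0,0,0],[0.3,0,0,0,0,0,0],[0.3,0,0,0,0,0,0],[0.3,0,0,0,0,0,0],[0.3,0,0,0,0,0,0],[0.3,0,0,0,0,0,0]]' 58
python3 - <<'E'
from h import *
st()
E
```

```text
clock: 7.9
position: [0.538, -0.012, 0.1341]
orientation: [-3.141, -0.001, -0.007]
wrist_force: [-0.6, 1.1, 6.3]
gripper_width: 0.0547
t 7.9 p [ 0.538  -0.012   0.1341] yaw 0.02 down [ 0.0047  0.0006 -1.    ] F [-0.5879  1.0786  6.2661] M [ 0.0826  0.1177 -0.0098] w 0.0547 q [-0.2441  0.2162  1.793   0.002   1.1279  1.3254]
```

```bash
python3 -m crank '[[0.3,0,0,0,0,0,-1.4],[0.3,0,0,0,0,0,-2.8],[0.3,0,0,0,0,0,-4.2],[0.3,0,0,0,0,0,-5.6],[0.3,0,0,0,0,0,-7],[0.3,0,0,0,0,0,-8.4],[0.3,0,0,0,0,0,-9.8],[0.3,0,0,0,0,0,-11],[0.3,0,0,0,0,0,-11.5],[0.3,0,0,0,0,0,-11.5]]' 58
python3 - <<'E'
from h import *
from cell import ctrl
st(); o=ctrl.observe(); to((.5371,-.012,.133),o=o,yaw=100)
s=ctrl.snapshot("wrist"); cv2.imwrite("pics/w5.png",s["frame"][:,:,::-1])
E
```

```text
clock: 8.73
position: [0.538, -0.0113, 0.1342]
orientation: [2.752, 1.514, 0.008]
wrist_force: [0.8, 4.2, 3.0]
gripper_width: 0.0545
t 8.73 p [ 0.538  -0.0113  0.1342] yaw 57.62 down [ 0.0049  0.0019 -1.    ] F [0.7602 4.1981 3.0383] M [ 0.6346 -0.0709  0.0749] w 0.0545 q [-0.2434  0.2161  1.793   0.0033  1.1282  0.3203]
turn [ 0.052 -0.032 -8.476]
[-1.1 -0.4  1.2]
```

View pics/w5.png

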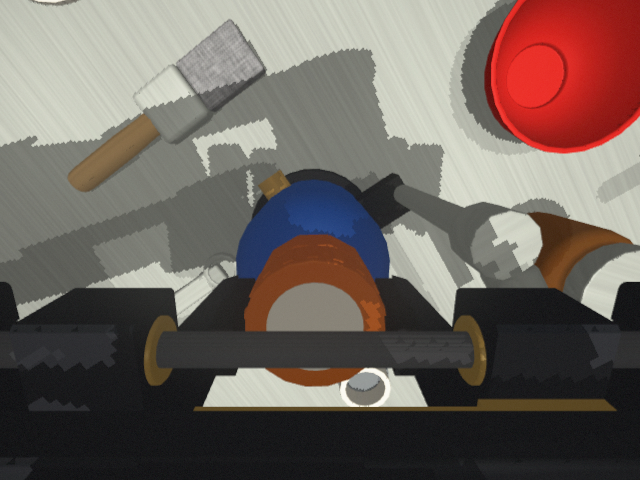

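```bash
python3 -m crank '[[0.3,0,0,0,0,0,-1.3],[0.3,0,0,0,0,0,-2.6],[0.3,0,0,0,0,0,-3.9],[0.3,0,0,0,0,0,-5.2],[0.3,0,0,0,0,0,-6.5],[0.3,0,0,0,0,0,-7.8],[0.3,0,0,0,0,0,-8.7],[0.3,0,0,0,0,0,-9.1],[0.3,0,0,0,0,0,-9.1],[0.3,0,0,0,0,0,-9.1]]' 40
python3 -m crank '[[0.3,0,0,-1,0,0,0],[0.3,0,0,-2,0,0,0],[0.3,0,0,-3,0,0,0],[0.3,0,0,-4,0,0,0],[0.3,0,0,-5,0,0,0],[0.3,0,0,-5,0,0,0],[0.3,0,0,-5,0,0,0],[0.3,0,0,-5,0,0,0],[0.3,0,0,-5,0,0,0],[0.3,0,0,-5,0,0,0]]'
python3 - <<'E'
from h import *
from cell import ctrl
st(); 
s=ctrl.snapshot("scene"); cv2.imwrite("pics/s6.png",cv2.resize(s["frame"][170:400,180:440,::-1],None,fx=2.5,fy=2.5))
E
```

```text
clock: 9.62
position: [0.5375, -0.0111, 0.1341]
orientation: [1.958, 2.455, 0.006]
wrist_force: [-3.0, 2.3, 5.9]
gripper_width: 0.0554
clock: 10.45
position: [0.5374, -0.0112, 0.139]
orientation: [1.958, 2.455, 0.006]
wrist_force: [-1.2, 0.2, -1.0]
gripper_width: 0.0552
t 10.45 p [ 0.5374 -0.0112  0.139 ] yaw 102.84 down [ 0.0033  0.002  -1.    ] F [-1.1745  0.1681 -1.0177] M [0.0102 0.0849 0.0032] w 0.0552 q [-0.2434  0.209   1.7904  0.003   1.1395 -0.4687]
```

View pics/s6.png

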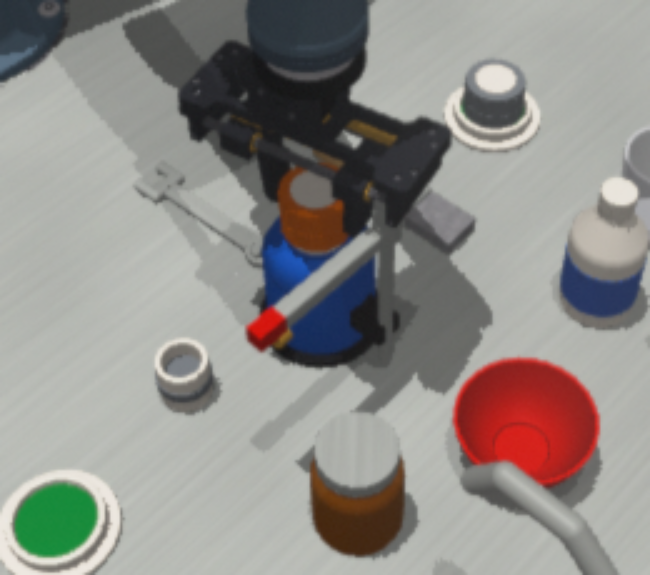

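Only about the cap's weight shows on the wrist after a 5 mm lift and the cap stayed in the jaws, so the thread is free. In the picture the cap is at (312,205) and the bar still aside, its red end at (265,328). I lift it clear.

```bash
python3 -m crank '[[0.3,0,0,-5,0,0,0],[0.3,0,0,-14,0,0,0],[0.3,0,0,-26,0,0,0],[0.3,0,0,-38,0,0,0],[0.3,0,0,-50,0,0,0],[0.3,0,0,-62,0,0,0],[0.3,0,0,-74,0,0,0],[0.3,0,0,-84,0,0,0],[0.3,0,0,-90,0,0,0],[0.3,0,0,-90,0,0,0]]'
python3 - <<'E'
from h import *
from cell import ctrl
st(); to((.5265,-.2815,.228),yaw=103)
s=ctrl.snapshot("scene"); cv2.imwrite("pics/s7.png",cv2.resize(s["frame"][130:400,180:440,::-1],None,fx=2.2,fy=2.2))
E
```

```text
clock: 11.33
position: [0.5379, -0.0115, 0.231]
orientation: [1.957, 2.453, 0.008]
wrist_force: [-0.4, -0.3, -1.5]
gripper_width: 0.055
t 11.33 p [ 0.5379 -0.0115  0.231 ] yaw 102.84 down [ 0.0063  0.0013 -1.    ] F [-0.3575 -0.293  -1.4562] M [-0.034  -0.0793  0.0249] w 0.055 q [-0.2438  0.1012  1.7128  0.0029  1.3218 -0.4686]
turn [ 0.073  0.001 -0.031]
[-260.7  -71.2    2.6]
```

View pics/s7.png

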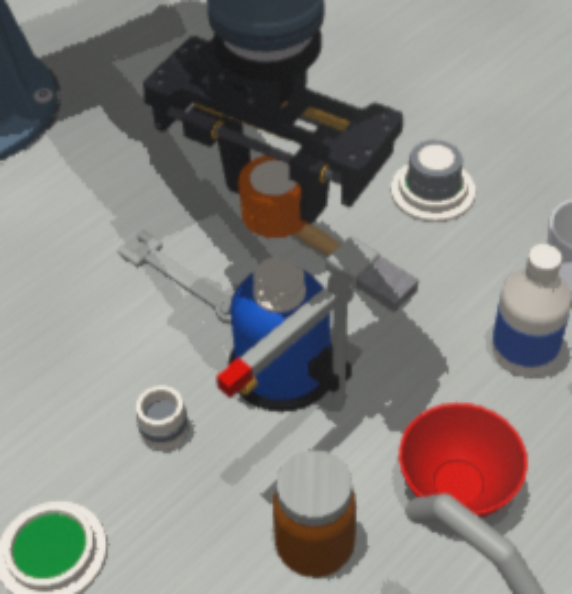

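The cap is off the neck and held level at (272,195). The bar is still aside. Next is the carry to the cradle.

```bash
python3 -m crank '[[0.3,-15,-4,0,0,0,0],[0.3,-42,-12,0,0.07,0,0],[0.3,-72,-20,0,0.07,0,0],[0.3,-104,-28,0,0.07,0,0],[0.3,-136,-37,0,0.07,0,0],[0.3,-168,-46,0,0.07,0,0],[0.3,-200,-55,0,0.07,0,0],[0.3,-228,-62,1,0.07,0,0],[0.3,-248,-68,2,0.07,0,0],[0.3,-260,-71,2,0.07,0,0]]'
python3 -m crank '[[0.3,0,0,0,0,0,0],[0.3,0,0,0,0,0,0],[0.3,0,0,0,0,0,0],[0.3,0,0,0,0,0,0],[0.3,0,0,0,0,0,0],[0.3,0,0,0,0,0,0],[0.3,0,0,0,0,0,0],[0.3,0,0,0,0,0,0],[0.3,0,0,0,0,0,0],[0.3,0,0,0,0,0,0]]'
python3 - <<'E'
from h import *
from cell import ctrl
st(); to((.5265,-.2815,.228),yaw=103)
o=ctrl.observe(); s=ctrl.snapshot("wrist"); cv2.imwrite("pics/w8.png",s["frame"][:,:,::-1])
Mt=s["mount"]; K=s["K"]
v,u=np.mgrid[:480,:640]; Z=s["range_z"]
P=np.stack([(u-K[0,2])/K[0,0]*Z,(v-K[1,2])/K[1,1]*Z,Z],-1)
P=P@Mt[:3,:3].T+Mt[:3,3]; W=P@R.from_rotvec(o["orientation"]).as_matrix().T+o["position"]
np.savez("pics/w8.npz",W=W,frame=s["frame"],Z=Z)
p=W[(Z>0)&(W[...,2]>.21)&(mask(s,(5,100,50),(18,255,255))>0)]; print("cap",p.min(0),p.max(0))
t=p[p[:,2]>p[:,2].max()-.004]; print(len(t),cv2.minEnclosingCircle((t[:,:2]*1000).astype(np.float32)),cv2.minEnclosingCircle((p[:,:2]*1000).astype(np.float32)))
g=W[(Z>0)&(mask(s,(50,120,30),(75,255,255))>0)]; print("green",len(g),g.min(0),g.max(0))
q=W[(Z>0)&(abs(W[...,2]-.018)<.003)&(np.hypot(W[...,0]-.5265,W[...,1]+.2815)<.045)]; print("ring",len(q),q.min(0),q.max(0))
E
```

```text
clock: 12.22
position: [0.5249, -0.2829, 0.2258]
orientation: [-1.96, -2.451, 0.002]
wrist_force: [-0.3, 0.8, -1.2]
gripper_width: 0.0552
clock: 13.05
position: [0.525, -0.2828, 0.2259]
orientation: [-1.96, -2.451, 0.001]
wrist_force: [0.1, -0.0, -0.5]
gripper_width: 0.055
t 13.05 p [ 0.525  -0.2828  0.2259] yaw 102.72 down [-0.003   0.0012 -1.    ] F [ 0.1418 -0.0418 -0.5307] M [-0.0522 -0.0839 -0.0099] w 0.055 q [-0.6924  0.2409  1.562  -0.001   1.3417 -0.9142]
turn [-0.031 -0.021 -0.056]
[ 0.9  1.8 -2.1]
cap [ 0.4841 -0.3119  0.2114] [ 0.5786 -0.2458  0.3181]
114 ((538.7827758789062, -262.66094970703125), 40.86164474487305) ((532.009765625, -265.1903381347656), 48.03496551513672)
green 1267 [ 0.4434 -0.5433 -0.0005] [ 0.5566 -0.2547  0.0269]
ring 946 [ 0.4906 -0.3139  0.015 ] [ 0.5635 -0.2456  0.0208]
```

View pics/w8.png

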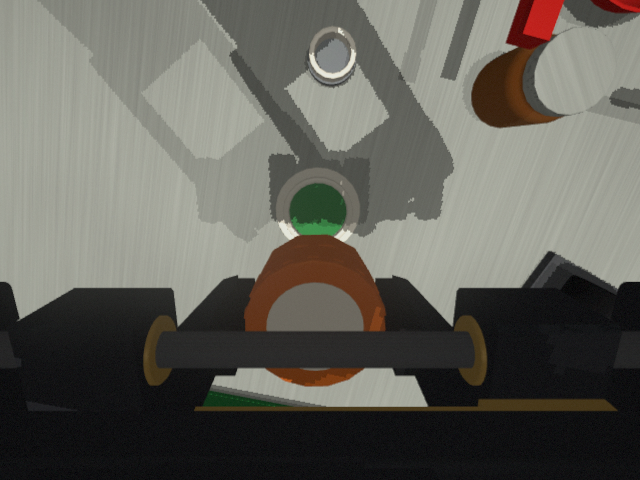

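```bash
python3 - <<'E'
from h import *
d=np.load("pics/w8.npz"); W=d["W"];Z=d["Z"];s=dict(frame=d["frame"])
c0=np.array([.525,-.2828])
a=(Z>0)&(np.hypot(W[...,0]-c0[0],W[...,1]-c0[1])<.034)&(W[...,2]>.245)&(W[...,2]<.259)
o=a&(mask(s,(4,100,50),(20,255,255))>0); p=W[o]; 
print("top",len(p),np.median(p[:,2]),p.min(0),p.max(0),cv2.minEnclosingCircle((p[:,:2]*1000).astype(np.float32)))
hs=cv2.cvtColor(s["frame"],cv2.COLOR_RGB2HSV); w=a&(hs[...,1]<60)&(hs[...,2]>90); p=W[w]; print("disc",len(p),p.mean(0),cv2.minEnclosingCircle((p[:,:2]*1000).astype(np.float32)))
q=W[(Z>0)&(abs(W[...,2]-.018)<.003)&(np.hypot(W[...,0]-.527,W[...,1]+.282)<.042)]
from scipy.optimize import least_squares
r=lambda v:np.maximum(0,np.hypot(*(q[:,:2]-v).T)-.037)+np.maximum(0,.031-np.hypot(*(q[:,:2]-v).T))
print("ring",least_squares(r,(.527,-.282)).x)
E
```

```text
top 6222 0.2523272355615479 [ 0.49678783 -0.31187668  0.24500945] [ 0.55360347 -0.25593754  0.25436025] ((525.2715454101562, -283.7095031738281), 28.53179168701172)
disc 3751 [ 0.5237219  -0.277321    0.25305271] ((526.3629150390625, -289.6605529785156), 24.521692276000977)
ring [ 0.52819662 -0.28246108]
```

```bash
python3 -m crank '[[0.3,0.3,1,15,0,0,0],[0.3,0.8,2.2,38,-0.03,-0.02,0],[0.3,0.8,2.2,62,-0.03,-0.02,0],[0.3,0.8,2.2,86,-0.03,-0.02,0],[0.3,0.8,2.2,110,-0.03,-0.02,0],[0.3,0.8,2.2,132,-0.03,-0.02,0],[0.3,0.8,2.2,150,-0.03,-0.02,0],[0.3,0.8,2.2,164,-0.03,-0.02,0],[0.3,0.8,2.2,170,-0.03,-0.02,0],[0.3,0.8,2.2,170,-0.03,-0.02,0]]'
python3 - <<'E'
from h import *
from cell import ctrl
st(); to((.527,-.282,.0256),yaw=103)
s=ctrl.snapshot("scene"); cv2.imwrite("pics/s9.png",cv2.resize(s["frame"][280:460,100:320,::-1],None,fx=3,fy=3))
E
```

```text
clock: 13.93
position: [0.5254, -0.2807, 0.0542]
orientation: [-1.96, -2.451, -0.0]
wrist_force: [-0.3, 0.4, -0.4]
gripper_width: 0.055
t 13.93 p [ 0.5254 -0.2807  0.0542] yaw 102.7 down [-0.0026  0.0021 -1.    ] F [-0.2607  0.4234 -0.3539] M [-0.0401 -0.0663 -0.0239] w 0.055 q [-0.6897  0.4516  1.6697  0.      1.0236 -0.9114]
turn [-0.023 -0.03  -0.06 ]
[-1.7  1.3 28.6]
```

View pics/s9.png

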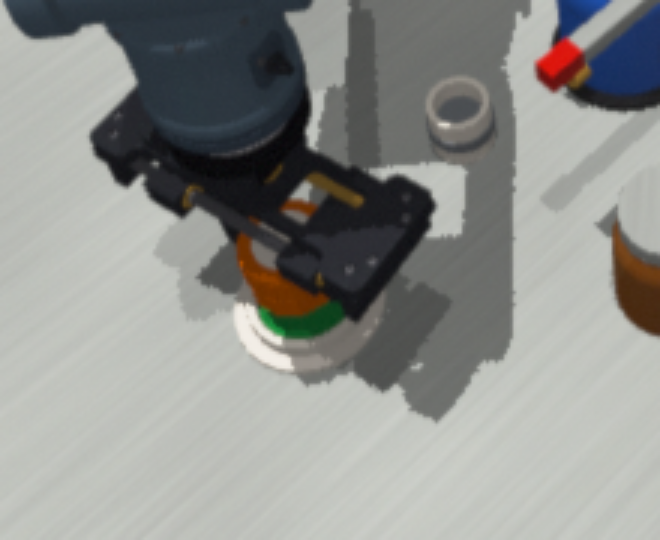

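The cap at (290,265) sits over the green pocket at (300,320). I descend slowly with a small centring correction.

```bash
python3 -m crank '[[0.3,-1,1.5,3,0,0,0],[0.3,-1,1.5,7,0,0,0],[0.3,-1,1.5,11,0,0,0],[0.3,-1,1.5,15,0,0,0],[0.3,-1,1.5,18,0,0,0],[0.3,-1,1.5,21,0,0,0],[0.3,-1,1.5,23.5,0,0,0],[0.3,-1,1.5,25.5,0,0,0],[0.3,-1,1.5,26.5,0,0,0],[0.3,-1,1.5,26.5,0,0,0]]'
python3 - <<'E'
from h import *
st(); to((.527,-.2815,.0256),yaw=103)
E
```

```text
clock: 14.82
position: [0.5277, -0.2817, 0.0287]
orientation: [-1.961, -2.452, -0.0]
wrist_force: [0.1, -1.1, -0.1]
gripper_width: 0.0548
t 14.82 p [ 0.5277 -0.2817  0.0287] yaw 102.71 down [-0.0013  0.0011 -1.    ] F [ 0.0512 -1.1043 -0.1265] M [ 0.002  -0.0568  0.0244] w 0.0548 q [-0.6886  0.4956  1.6688  0.      0.9789 -0.9105]
turn [-0.012 -0.016 -0.058]
[ 0.4 -0.6  3.1]
```

```bash
python3 -m crank '[[0.3,0,-0.5,0.7,0,0,0],[0.3,0,-0.5,1.3,0,0,0],[0.3,0,-0.5,1.9,0,0,0],[0.3,0,-0.5,2.4,0,0,0],[0.3,0,-0.5,2.8,0,0,0],[0.3,0,-0.5,3.1,0,0,0],[0.3,0,-0.5,3.4,0,0,0],[0.3,0,-0.5,3.7,0,0,0],[0.3,0,-0.5,3.7,0,0,0],[0.3,0,-0.5,3.7,0,0,0]]' 20
python3 - <<'E'
from h import *
st()
E
```

```text
clock: 15.65
position: [0.5273, -0.282, 0.0261]
orientation: [-1.961, -2.452, 0.0]
wrist_force: [-4.0, 1.4, 8.1]
gripper_width: 0.0555
t 15.65 p [ 0.5273 -0.282   0.0261] yaw 102.71 down [-0.0014  0.0009 -1.    ] F [-4.0397  1.4085  8.1406] M [ 0.3306  0.4605 -0.044 ] w 0.0555 q [-0.6893  0.4994  1.6699 -0.0002  0.9739 -0.9111]
```

Contact at 8 N, and the TCP is at the height expected for a seated cap. I release and rise.

```bash
python3 -m crank '[[0.4,0,0,0,0,0,0],[0.6,0,0,0,0,0,0],[0.75,0,0,0,0,0,0],[0.8,0,0,0,0,0,0],[0.8,0,0,0,0,0,0],[0.8,0,0,0,0,0,0],[0.8,0,0,0,0,0,0],[0.8,0,0,0,0,0,0],[0.8,0,0,0,0,0,0],[0.8,0,0,0,0,0,0]]'
python3 -m crank '[[0.8,0,0,-4,0,0,0],[0.8,0,0,-12,0,0,0],[0.8,0,0,-26,0,0,0],[0.8,0,0,-44,0,0,0],[0.8,0,0,-64,0,0,0],[0.8,0,0,-84,0,0,0],[0.8,0,0,-104,0,0,0],[0.8,0,0,-122,0,0,0],[0.8,0,0,-134,0,0,0],[0.8,0,0,-140,0,0,0]]'
python3 -m crank '[[0.8,-10,0,-10,0,0,0],[0.8,-30,0,-25,0,0,0],[0.8,-55,0,-35,0,0,0],[0.8,-80,0,-40,0,0,0],[0.8,-105,0,-40,0,0,0],[0.8,-130,0,-40,0,0,0],[0.8,-150,0,-40,0,0,0],[0.8,-160,0,-40,0,0,0],[0.8,-160,0,-40,0,0,0],[0.8,-160,0,-40,0,0,0]]'
python3 - <<'E'
from h import *
from cell import ctrl
st()
for n in("scene","top"):
    s=ctrl.snapshot(n); cv2.imwrite(f"pics/{n}10.png",s["frame"][:,:,::-1])
    C=cloud(s); m=mask(s,(5,150,60),(18,255,255))>0
    p=C[m&(np.hypot(C[...,0]-.527,C[...,1]+.282)<.05)]; t=p[p[:,2]>.048]
    if len(t): print(n,len(t),np.median(t[:,2]),t.max(0),t.min(0),cv2.minEnclosingCircle((t[:,:2]*1000).astype(np.float32)))
    a=C[(np.hypot(C[...,0]-.527,C[...,1]+.282)<.018)]; a=a[a[:,2]>.03]
    if len(a): print("top plane",np.linalg.lstsq(np.c_[a[:,:2]-[.527,-.282],np.ones(len(a))],a[:,2],rcond=None)[0])
    m=mask(s,(0,150,80),(5,255,255))>0; p=C[m];p=p[(p[:,2]>.176)&(p[:,2]<.19)]; print("bar end",p.mean(0) if len(p) else None)
E
```

```text
clock: 16.48
position: [0.5273, -0.282, 0.026]
orientation: [-1.961, -2.452, 0.0]
wrist_force: [0.3, 0.4, -0.3]
gripper_width: 0.0704
clock: 17.32
position: [0.5285, -0.2829, 0.1695]
orientation: [1.96, 2.452, -0.0]
wrist_force: [0.3, 0.2, 0.8]
gripper_width: 0.0707
clock: 18.15
position: [0.5633, -0.4384, 0.2091]
orientation: [1.961, 2.452, 0.001]
wrist_force: [0.4, 0.5, -0.2]
gripper_width: 0.0707
t 18.15 p [ 0.5633 -0.4384  0.2091] yaw 102.69 down [ 0.0012 -0.0005 -1.    ] F [ 0.3563  0.4886 -0.1735] M [-0.0248 -0.098  -0.0337] w 0.0707 q [-0.8273  0.5067  1.2437  0.0006  1.3901 -1.049 ]
scene 352 0.05206506856227355 [ 0.5556 -0.2566  0.0564] [ 0.5007 -0.3114  0.0481] ((527.5667114257812, -282.98931884765625), 28.523839950561523)
top plane [-0.0169 -0.002   0.0529]
bar end [ 0.6069 -0.1303  0.1808]
top 200 0.052128492598171 [ 0.5547 -0.2536  0.0578] [ 0.5025 -0.3101  0.0481] ((529.7384033203125, -281.8182373046875), 28.45282554626465)
top plane [-2.8218 -2.6111  0.0699]
bar end [ 0.606  -0.1295  0.1808]
```

```bash
python3 - <<'E'
import cv2
a=cv2.imread('pics/scene10.png'); cv2.imwrite('pics/s10z.png',cv2.resize(a[180:430,150:470],None,fx=2.3,fy=2.3))
E
```

```text
(no output)
```

View pics/s10z.png

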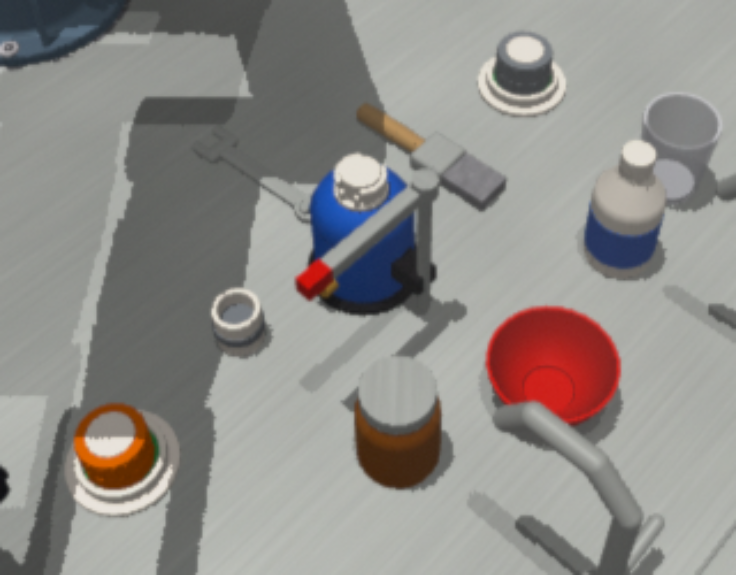

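View pics/top10.png

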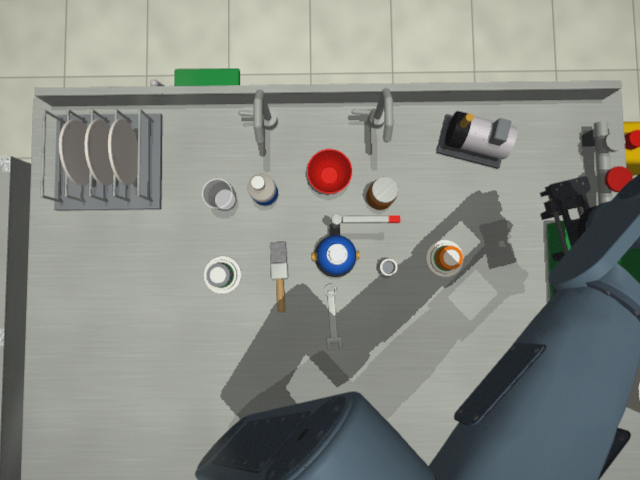

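The orange cap sits level in the cradle, its top at z = 0.052 (seated is 12 + 40 = 52 mm) and centred within about 1–2 mm. The bar end is at (0.606,-0.130), about 1.55 rad. Nothing else in the top view has moved. I hand in.

```bash
python3 - <<'E'
from cell import ctrl
print(ctrl.sign_off())
E
```

```text
the job is handed in; nothing more can be done
None
```

I did the job in the order asked and handed it in at about 18 s:
- **Bar:** I pushed the locking bar aside with the shut fingers and left it there.
- **Cap:** I gripped the cap at 58 N and twisted it 103° anticlockwise. It came free, and I lifted it off, lowered it rim down into the empty cradle and let go.

**Last checks:**
- **Cap seating:** the cap's top is at 52 mm, the height for a fully seated cap. The scene camera puts its centre about 1 mm from the pocket's centre, the top camera under 3 mm.
- **Bar:** it still stands at about 1.55 rad from its zero.
- **Rest of the bench:** by eye, the grey cap and the other items stand where they were.
- **Robot:** the wrist reads under 1 N and the gripper is clear of everything I could see. The highest wrist force I read was about 9 N, as the cap touched the pocket floor.

**One check failed:** the fit meant to show the cap lies level gave a nonsense result from the top camera. I didn't trace the cause; stray points are likely. The scene camera's fit gave about 1° of tilt, which I took as noise.

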